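# Unstack the stationery pile into its organiser modules

## Robot

A 6-joint arm with a two-finger parallel gripper is mounted at the origin on a cart in front of the work surface, level with it; the furniture and walls round the work are solid. World frame = base frame: x ahead of the robot, y to its left, z up, the work surface at z = 0. Lengths are in m, angles in rad, forces in N, time in s.
With the tool pointing down it reaches from about 0.35 to 0.975 m from the base axis. Payload 17.4 kg.
Tool frame: the origin (TCP) lies on the mounting face of the last link; the fingertips stand 173 mm ahead of it and the grasp point (between the pads) lies 155 mm ahead of it; z points along the fingers, y is the line along which they close (so a half turn about z gives the same grasp; the last joint's range is limited). The gripper opens to 85 mm and grips with 20 to 120 N. Pads are 22 mm wide; open, the fingers measure 114 mm over their backs; the gripper's body (76 mm by 85 mm) begins 54 mm behind the grasp point. The pads swing forward as they close: fully open they stand 13 mm farther back than shut.
Start: joints at [-1.362, 0.116, 1.442, -0, 1.584, -0.038], TCP at [0.165, -0.655, 0.405] pointing down, gripper open.
Joint ranges: [-2.83, 2.83], [-0.83, 2.19], [0.07, 2.5], [-1.14, 4.28], [0.01, 3], [-2.97, 2.97]. Speed limits (rad/s): [1.89, 1.89, 2.22, 3.14, 3.14, 3.14].

## Interface

Orientations are given as a unit quaternion [w, x, y, z].
In Python, from cell import * gives the robot as it stands.
- The arm moves only by the tool jog_arm, never from a script. Its argument "moves" is a list of rows, each an object with "xyz": the shift along the tool's x, y, z scaled (see below), a list of three; "angular": the turn, a rotation vector about the tool's x, y, z scaled (see below), a list of three. A call has 1 to 5 rows; each row shifts and turns the commanded pose from where the row before left it, along the tool's axes as they then stand; what a row does not reach is not made up. The controller multiplies each number of a shift by 0.025 m and each number of a turn by 0.08 rad. A row lasts 1/12 s, in which the tool goes at most 41.7 mm and 7.16 degrees, less where a joint would pass 70% of its speed; a pose out of reach is approached as far as the arm can. A call with a number of a shift or a turn outside -1 to 1 is refused whole. A call with a gripper value outside its range is refused whole. "hand" is the gripper's target within -1 to 1 (shut at 1, half-way at 0, fully open at -1), set as the call begins (left out, the last holds). The fingers move at their own pace and stop on an object; the grip force is fixed at half the most. Time passes only in rows, so rows that do not move let the fingers close. It gives the time, the measured TCP pose, the force, the opening and the grip force at its end, in the units of the state.
- get_state(): the state, without advancing time (a new reading comes with each control period).
- grab_frame(name): name is "scene" or "top"; returns a dict with "pixels" (400x640x3 uint8, red, green, blue), "fx", "fy", "cx", "cy" (pixels), "k1" (the pictures are not rectified: a ray, as slopes to the right and down, at radius r is drawn at 1 + k1 r^2 times it, then the intrinsics apply), "world_from_camera" (4x4, takes a point from camera to world coordinates). Camera axes: x right, y down, z forward; pixel columns grow to the right and rows downward; lengths in m; the calibration is good to about 2 mm. A picture is of the moment at which its call begins. There is no depth.
- finish_job(): hands the job in; it is judged then, once.
The state is a dict: "clock": time; "joints": joint angles; "dq": joint speeds; "tau": joint torques, N m; "tcp_pos": TCP position; "orientation": TCP orientation; "wrist_force": force on the tool from outside, world axes, zero at the start; "torque": the same for the moment, N m; "opening": finger opening in m; "gripper_force": force on a finger pad.
Only numpy, scipy, OpenCV 4.12 (cv2) and the standard library are available. Lean on these libraries where they do the work, as an engineer would, in place of code of your own. Each camera call takes 0.05 s, during which the arm holds its last target. There are 200 camera calls.

## Task

Somebody has left the station's refills in one pile. Take the pile apart and put every thing away flat in its own white organiser module: the glue stick lying in the narrow one, the clip tub upright in the round one, the dark staple box in the one with the dark grey lining and the light grey staple box in the one with the pale grey lining. Keep the clip tub upright all the way, and leave the mug of coffee and the staple remover where they are.

Things in the scene. Friction and masses are not known exactly. Their poses are not given: they have to be found in the camera images.
- glue_mid (a point): Glue stick lying on its side on the tub's lid, top of the pile: off-white barrel, black cap and base, 25 mm thick, 90 mm long (y axis); a square-sided part at its -y end keeps it from rolling. Point: its centre, 12.5 mm above its underside. About 30 g.
- tub_mid (a point): Round white tub of paper clips with a black lid (fixed on), 52 mm body, 55 mm across the lid (the top 7 mm), 37 mm high, standing on the dark staple box. Point: its centre, 18.5 mm above its underside, z up. About 70 g.
- box_dark_mid (a point): Dark grey staple box with a light band on its top, 51 (x) x 75 (y) x 24 mm high, lying crosswise on the pale box. Point: its centre, 12 mm above its underside, z up. About 90 g.
- box_pale_mid (a point): Light grey staple box with a dark band on its top, 51 (x) x 75 (y) x 24 mm high, lying on the worktop at the foot of the pile. Point: its centre, 12 mm above its underside, z up. About 90 g.
- trough_seat (a point): Fixed narrow white organiser module with a blue-grey lining, for the glue stick: inside 41 mm (x) by 106 mm (y), outside 47 x 112 mm on a 52 x 117 mm foot. Walls 3 mm thick and 14 mm high; in the middle 60 mm of both long sides a finger notch leaves them 7 mm high. This point is the centre of the lined floor, 3 mm above the worktop; y along its length, z up.
- nest_seat (a point): Fixed white organiser module with a round ring on an 84 mm square foot, blue-grey lining, for the clip tub: ring 72 mm across inside, wall 3 mm thick and 12 mm high above the worktop. This point is the centre of the lined floor, 3 mm above the worktop, z up.
- bin_dark_seat (a point): Fixed low white organiser module with a dark grey lining on its floor, for the dark grey staple box: inside 67 mm (x) by 91 mm (y), outside 73 x 97 mm, on a 78 x 102 mm foot. Walls 3 mm thick and 14 mm high; in the middle 56 mm of both long sides a finger notch leaves them 7 mm high. This point is the centre of the lined floor, 3 mm above the worktop; y along the module's length, z up. A small label in the colour of the lining is on the +y end.
- bin_pale_seat (a point): Fixed low white organiser module with a pale grey lining on its floor, for the light grey staple box: inside 67 mm (x) by 91 mm (y), outside 73 x 97 mm, on a 78 x 102 mm foot. Walls 3 mm thick and 14 mm high; in the middle 56 mm of both long sides a finger notch leaves them 7 mm high. This point is the centre of the lined floor, 3 mm above the worktop; y along the module's length, z up. A small label in the colour of the lining is on the +y end.
- mug_mid (a point): Loose bystander: white mug with dark dots, 82 mm across, 91 mm high, its handle on its -y side, standing at the back. Point: on its axis, 45 mm above the worktop, z up.
- remover_mid (a point): Loose bystander: small black and grey jaw staple remover, 29 x 55 x 28 mm, lying on the worktop nearer the robot. Point: its centre, 14 mm above the worktop.

How it is judged:
At the end, for the whole second after the job is handed in: Glue stick, clip tub, dark box and light grey box each rest on the lined floor of their own module (centre height right within 3 mm, centre within 16 mm of the module's centre, boxes and tub level within 0.1 rad, glue stick and boxes lengthwise within 0.35 rad), released and at rest (horizontal distance between glue_mid and trough_seat below 0.016 m and z of glue_mid in the frame of trough_seat between 0.0095 and 0.0155 m and angle between the y axis of glue_mid and the y axis of trough_seat, either way round below 0.35 rad and linear speed of each of glue, tub, box_dark, box_pale below 0.02 m/s and horizontal distance between tub_mid and nest_seat below 0.016 m and z of tub_mid in the frame of nest_seat between 0.0155 and 0.0215 m and angle between each of tub_mid, box_dark_mid, box_pale_mid's own z axis and vertical below 0.1 rad and horizontal distance between box_dark_mid and bin_dark_seat below 0.016 m and z of box_dark_mid in the frame of bin_dark_seat between 0.009 and 0.015 m and angle between the y axis of box_dark_mid and the y axis of bin_dark_seat, either way round below 0.35 rad and horizontal distance between box_pale_mid and bin_pale_seat below 0.016 m and z of box_pale_mid in the frame of bin_pale_seat between 0.009 and 0.015 m and angle between the y axis of box_pale_mid and the y axis of bin_pale_seat, either way round below 0.35 rad); the robot touches nothing.
It fails at once if the clip tub is tipped over (more than 0.6 rad) (angle between tub_mid's own z axis and vertical above 0.6 rad).
It fails at once if the mug of coffee is shifted by more than 30 mm (distance of mug_mid from where it was at the start of the episode above 0.03 m).
It fails at once if the staple remover is shifted by more than 30 mm (distance of remover_mid from where it was at the start of the episode above 0.03 m).
It also fails if it takes over 115 s, if anything falls off the work surface, if the arm or the gripper's body presses on something with over 40 N, if the wrist force passes 120 N, or if a joint passes its speed limit or range.

## Working session

There is one attempt and no reset: what is moved stays moved. The work goes in short steps, Python scripts to look and compute and a tool call to move; the robot and the scene stay as the last step left them, time stands still between calls to the robot, and variables do not carry over. Pictures are saved under pics/ and viewed, at most 14 in all, crops included, and the job is handed in when it is done.

Besides the shell and the picture viewer there is one more tool, called after "Call:" as name([rows], argument=value, ...), one row to a line, values as JSON. jog_arm: Moves the arm, as the interface text tells. Its arguments: {"type":"object","properties":{"moves":{"type":"array"},"hand":{"type":"number"}},"required":["moves"]}

```bash
mkdir -p pics; ls; cat > h.py <<'E'
from cell import *
import numpy as np, cv2
def snap(name,fn=None):
    f=grab_frame(name)
    if fn: cv2.imwrite('pics/'+fn,f['pixels'][:,:,::-1])
    return f
def px2w(f,uv,z):
    uv=np.atleast_2d(np.array(uv,float))
    K=np.array([[f['fx'],0,f['cx']],[0,f['fy'],f['cy']],[0,0,1]])
    n=cv2.undistortPoints(uv[:,None,:],K,np.array([f['k1'],0,0,0.]))[:,0]
    T=np.array(f['world_from_camera']); d=np.c_[n,np.ones(len(n))]@T[:3,:3].T
    o=T[:3,3]; return o+d*((z-o[2])/d[:,2])[:,None]
E
python3 - <<'E'
from h import *
for n in('scene','top'):
    f=snap(n,n+'0.png'); print(n,f['fx'],f['cx'],f['cy'],f['k1'],np.round(f['world_from_camera'],3).tolist())
print(get_state())
E
```

```text
pics
scene 419.30224537697495 318.9891199517156 193.41757397526356 -0.11083578229314836 [[-0.805, -0.294, 0.515, -0.062], [-0.593, 0.371, -0.714, 0.717], [0.019, -0.881, -0.473, 0.591], [0.0, 0.0, 0.0, 1.0]]
top 380.59392799510385 323.9578553791307 194.51912988032393 -0.06414741646931456 [[0.017, -0.989, 0.147, 0.321], [-1.0, -0.017, 0.002, -0.046], [0.0, -0.147, -0.989, 1.125], [0.0, 0.0, 0.0, 1.0]]
{'clock': 0.1, 'joints': array([-1.36179070e+00,  1.16432511e-01,  1.44218677e+00,  1.84157812e-05,
        1.58396709e+00, -3.78317834e-02]), 'dq': array([ 0.00160859, -0.00010406, -0.0019558 ,  0.00081678,  0.00152046,
       -0.0021125 ]), 'tau': array([ 1.22043773e-03, -7.33663487e+01, -6.33789611e+01, -1.10796782e-04,
        5.28630568e-03,  1.14890719e-05]), 'tcp_pos': array([ 0.16490413, -0.65456206,  0.40404688]), 'orientation': array([-4.95822975e-04,  9.92393437e-01,  1.23105721e-01, -3.32989066e-05]), 'wrist_force': array([ 0.09410334, -0.10989742,  0.62918483]), 'torque': array([-0.01092107, -0.00517855,  0.01742837]), 'gripper_force': 0.0, 'opening': 0.08570201600211654}
```

View pics/scene0.png

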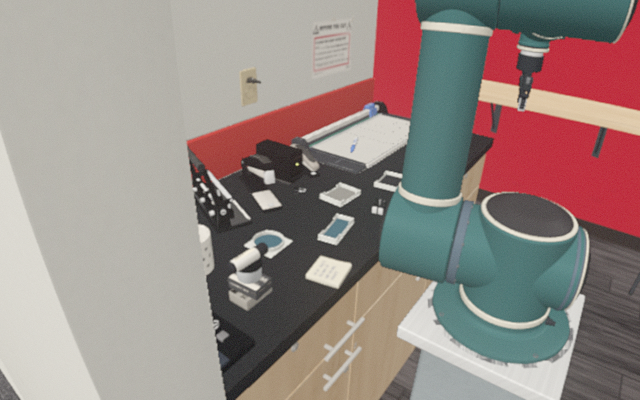

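View pics/top0.png

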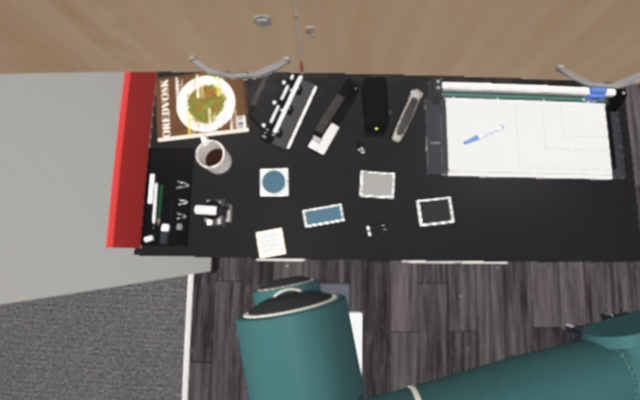

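The top view shows the pile near (212,211), trough (323,215), nest (274,182), pale bin (377,184), dark bin (435,211), mug (212,156) and remover (375,229). I'll enlarge crops for exact corners.

```bash
python3 - <<'E'
from h import *
a=cv2.imread('pics/top0.png'); b=cv2.imread('pics/scene0.png')
c1=cv2.resize(a[150:270,190:310],(480,480),interpolation=cv2.INTER_CUBIC)
c2=cv2.resize(b[210:310,200:280],(320,400),interpolation=cv2.INTER_CUBIC)
o=np.zeros((480,800,3),np.uint8);o[:,:480]=c1;o[:400,480:]=c2
cv2.imwrite('pics/c0.png',o)
f=snap('top');g=f['pixels'][:,:,::-1].copy()
hsv=cv2.cvtColor(g,cv2.COLOR_BGR2HSV)
m=((hsv[:,:,2]>70)).astype(np.uint8)
def rep(name,mask,box,z):
    x0,y0,x1,y1=box;s=np.zeros_like(mask);s[y0:y1,x0:x1]=mask[y0:y1,x0:x1]
    cs,_=cv2.findContours(s,cv2.RETR_EXTERNAL,cv2.CHAIN_APPROX_NONE)
    c=max(cs,key=cv2.contourArea)
    w=px2w(f,c[:,0],z)[:,:2].astype(np.float32)
    r=cv2.minAreaRect(w); bp=cv2.boxPoints(r)
    e=[bp[1]-bp[0],bp[2]-bp[1]]; L=max(e,key=np.linalg.norm)
    print(name,np.round(r[0],4),np.round(r[1],4),'long dir deg',round(np.degrees(np.arctan2(L[1],L[0]))%180,1))
rep('trough',m,(298,198,350,229),.010)
rep('nest',m,(255,164,293,201),.003)
rep('pale',m,(355,165,401,203),.010)
rep('dark',m,(412,192,460,230),.010)
rep('remover',m,(362,220,390,240),.014)
E
```

```text
trough [ 0.4253 -0.0408] [0.0601 0.1249] long dir deg 100.8
nest [0.5232 0.108 ] [0.0922 0.0907] long dir deg 1.8
pale [ 0.52   -0.1995] [0.1106 0.087 ] long dir deg 87.1
dark [ 0.4429 -0.3722] [0.0851 0.1126] long dir deg 97.5
remover [ 0.3819 -0.1741] [0.0344 0.0156] long dir deg 14.1
```

View pics/c0.png

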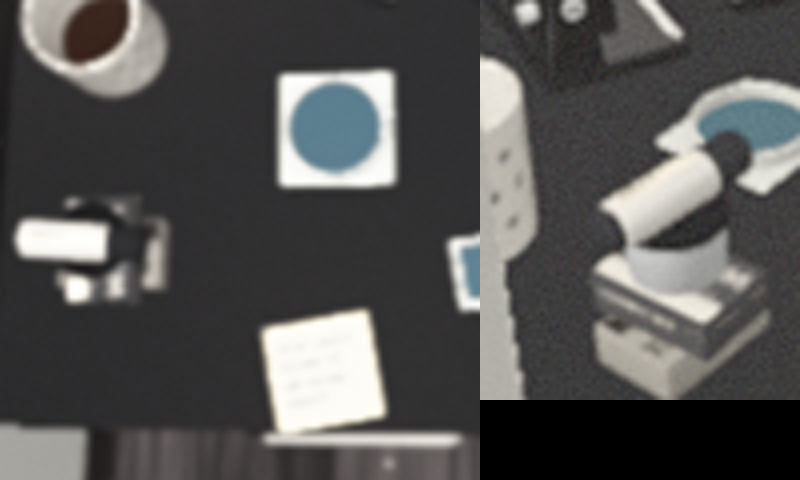

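The crop shows the glue lying along y from (15,238) to (147,243), the tub lid round (92,240) and the dark box with its long side along x. The pale box is under it along y, with its right edge at about x=168. The mug is at upper left.

```bash
python3 - <<'E'
from h import *
f=snap('top')
P=lambda x,y:(190+x/4-.4,150+y/4-.4)
for n,x,y,z in[('glueL',15,238,.0975),('glueR',147,243,.0975),('tub',92,240,.085),('dark tl',66,196,.048),('dark br',140,302,.048),('pale r',168,218,.024),('pale rb',168,290,.024),('mug base front',115,98,0),('mugR',167,45,.09),('mugL',22,20,.09),('mug rim mid',80,18,.09)]:
    print(n,np.round(px2w(f,P(x,y),z)[0],4))
E
```

```text
glueL [0.4271 0.3136 0.0975]
glueR [0.4253 0.2222 0.0975]
tub [0.428  0.2639 0.085 ]
dark tl [0.4632 0.2957 0.048 ]
dark br [0.3882 0.2379 0.048 ]
pale r [0.4515 0.2268 0.024 ]
pale rb [0.3988 0.2241 0.024 ]
mug base front [0.5451 0.2781 0.    ]
mugR [0.5655 0.2177 0.09  ]
mugL [0.5821 0.3218 0.09  ]
mug rim mid [0.5841 0.2805 0.09  ]
```

Call:
jog_arm([
  {"xyz": [0, 0, 0], "angular": [0, 0, -1]},
  {"xyz": [0, 0, 0], "angular": [0, 0, -1]},
  {"xyz": [0, 0, 0], "angular": [0, 0, -1]},
  {"xyz": [0, 0, 0], "angular": [0, 0, -1]},
  {"xyz": [0, 0, 0], "angular": [0, 0, -1]},
], hand=-1)

```text
clock: 0.62
tcp_pos: [0.1649, -0.6546, 0.4045]
orientation: [-0.0, 0.948, 0.32, 0.0]
wrist_force: [0.9, 0.1, 0.1]
opening: 0.0855
gripper_force: 0.0
```

Call:
jog_arm([
  {"xyz": [0, 0, 0], "angular": [0, 0, -1]},
  {"xyz": [0, 0, 0], "angular": [0, 0, -1]},
  {"xyz": [0, 0, 0], "angular": [0, 0, -1]},
  {"xyz": [0, 0, 0], "angular": [0, 0, -1]},
  {"xyz": [0, 0, 0], "angular": [0, 0, -1]},
])

```text
clock: 1.03
tcp_pos: [0.1649, -0.6546, 0.4045]
orientation: [-0.0, 0.865, 0.502, 0.0]
wrist_force: [0.5, 0.3, -0.0]
opening: 0.0854
gripper_force: 0.0
```

Call:
jog_arm([
  {"xyz": [0, 0, 0], "angular": [0, 0, -1]},
  {"xyz": [0, 0, 0], "angular": [0, 0, -1]},
  {"xyz": [0, 0, 0], "angular": [0, 0, -1]},
  {"xyz": [0, 0, 0], "angular": [0, 0, -1]},
  {"xyz": [0, 0, 0], "angular": [0, 0, -1]},
])

```text
clock: 1.45
tcp_pos: [0.1649, -0.6546, 0.4045]
orientation: [-0.0, 0.748, 0.663, 0.0]
wrist_force: [-0.0, 0.4, 0.1]
opening: 0.0855
gripper_force: 0.0
```

Call:
jog_arm([
  {"xyz": [0, 0, 0], "angular": [0, 0, -1]},
  {"xyz": [0, 0, 0], "angular": [0, 0, -0.55]},
])

```text
clock: 1.62
tcp_pos: [0.1649, -0.6546, 0.4044]
orientation: [-0.0, 0.705, 0.709, 0.0]
wrist_force: [0.5, 0.0, 0.3]
opening: 0.0858
gripper_force: 0.0
```

Call:
jog_arm([
  {"xyz": [1, 1, 0], "angular": [0, 0, 0]},
  {"xyz": [1, 1, 0], "angular": [0, 0, 0]},
  {"xyz": [1, 1, 0], "angular": [0, 0, 0]},
  {"xyz": [1, 1, 0], "angular": [0, 0, 0]},
  {"xyz": [1, 1, 0], "angular": [0, 0, 0]},
])

```text
clock: 2.03
tcp_pos: [0.2907, -0.5282, 0.4046]
orientation: [-0.0, 0.707, 0.707, 0.0]
wrist_force: [0.3, -0.5, -0.3]
opening: 0.0852
gripper_force: 0.0
```

Call:
jog_arm([
  {"xyz": [1, 1, 0], "angular": [0, 0, 0]},
  {"xyz": [1, 1, 0], "angular": [0, 0, 0]},
  {"xyz": [1, 1, 0], "angular": [0, 0, 0]},
  {"xyz": [1, 1, 0], "angular": [0, 0, 0]},
  {"xyz": [1, 1, 0], "angular": [0, 0, 0]},
])

```text
clock: 2.45
tcp_pos: [0.4158, -0.4031, 0.4047]
orientation: [0.0, 0.707, 0.707, -0.0]
wrist_force: [0.4, -0.7, 0.2]
opening: 0.0856
gripper_force: 0.0
```

Call:
jog_arm([
  {"xyz": [1, 0.4, 0], "angular": [0, 0, 0]},
  {"xyz": [1, 0, 0], "angular": [0, 0, 0]},
  {"xyz": [1, 0, 0], "angular": [0, 0, 0]},
  {"xyz": [1, 0, 0], "angular": [0, 0, 0]},
  {"xyz": [1, 0, 0], "angular": [0, 0, 0]},
])

```text
clock: 2.87
tcp_pos: [0.4248, -0.2783, 0.4045]
orientation: [-0.0, 0.707, 0.707, -0.0]
wrist_force: [1.0, 0.6, 0.0]
opening: 0.0851
gripper_force: 0.0
```

Call:
jog_arm([
  {"xyz": [1, 0, 0], "angular": [0, 0, 0]},
  {"xyz": [1, 0, 0], "angular": [0, 0, 0]},
  {"xyz": [1, 0, 0], "angular": [0, 0, 0]},
  {"xyz": [1, 0, 0], "angular": [0, 0, 0]},
  {"xyz": [1, 0, 0], "angular": [0, 0, 0]},
])

```text
clock: 3.28
tcp_pos: [0.4246, -0.1534, 0.4047]
orientation: [0.0, 0.707, 0.707, 0.0]
wrist_force: [0.4, 0.5, 0.2]
opening: 0.0854
gripper_force: 0.0
```

Call:
jog_arm([
  {"xyz": [1, 0, 0], "angular": [0, 0, 0]},
  {"xyz": [1, 0, 0], "angular": [0, 0, 0]},
  {"xyz": [1, 0, 0], "angular": [0, 0, 0]},
  {"xyz": [1, 0, 0], "angular": [0, 0, 0]},
  {"xyz": [1, 0, 0], "angular": [0, 0, 0]},
])

```text
clock: 3.7
tcp_pos: [0.4245, -0.0284, 0.4048]
orientation: [0.0, 0.707, 0.707, 0.0]
wrist_force: [0.2, -0.4, -0.4]
opening: 0.0853
gripper_force: 0.0
```

Call:
jog_arm([
  {"xyz": [1, 0, 0], "angular": [0, 0, 0]},
  {"xyz": [1, 0, 0], "angular": [0, 0, 0]},
  {"xyz": [1, 0, 0], "angular": [0, 0, 0]},
  {"xyz": [1, 0, 0], "angular": [0, 0, 0]},
  {"xyz": [1, 0, 0], "angular": [0, 0, 0]},
])

```text
clock: 4.12
tcp_pos: [0.4245, 0.0967, 0.4048]
orientation: [0.0, 0.707, 0.707, 0.0]
wrist_force: [0.5, -0.4, -0.3]
opening: 0.0851
gripper_force: 0.0
```

Call:
jog_arm([
  {"xyz": [1, 0, 0], "angular": [0, 0, 0]},
  {"xyz": [1, 0, 0], "angular": [0, 0, 0]},
  {"xyz": [1, 0, 0], "angular": [0, 0, 0]},
  {"xyz": [1, 0, 0], "angular": [0, 0, 0]},
  {"xyz": [1, 0, 0], "angular": [0, 0, 0]},
])

```text
clock: 4.53
tcp_pos: [0.4246, 0.2217, 0.4047]
orientation: [0.0, 0.707, 0.707, 0.0]
wrist_force: [0.4, -0.3, -0.3]
opening: 0.0854
gripper_force: 0.0
```

Call:
jog_arm([
  {"xyz": [1, 0, 1], "angular": [0, 0, 0]},
  {"xyz": [0.85, 0.06, 1], "angular": [0, 0, 0]},
  {"xyz": [0, 0, 1], "angular": [0, 0, 0]},
  {"xyz": [0, 0, 1], "angular": [0, 0, 0]},
])

```text
clock: 4.87
tcp_pos: [0.426, 0.2677, 0.3033]
orientation: [-0.0, 0.706, 0.708, -0.0]
wrist_force: [-0.1, 0.1, 0.3]
opening: 0.0854
gripper_force: 0.0
```

```bash
python3 - <<'E'
from h import *
snap('scene','s1.png');b=cv2.imread('pics/s1.png');a=snap('top')['pixels'][:,:,::-1]
o=np.zeros((480,800,3),np.uint8);o[:400,:400]=cv2.resize(b[200:300,200:300],(400,400),interpolation=cv2.INTER_CUBIC);o[:400,400:]=cv2.resize(a[150:250,170:270],(400,400),interpolation=cv2.INTER_CUBIC)
cv2.imwrite('pics/c1.png',o)
E
```

```text
(no output)
```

View pics/c1.png

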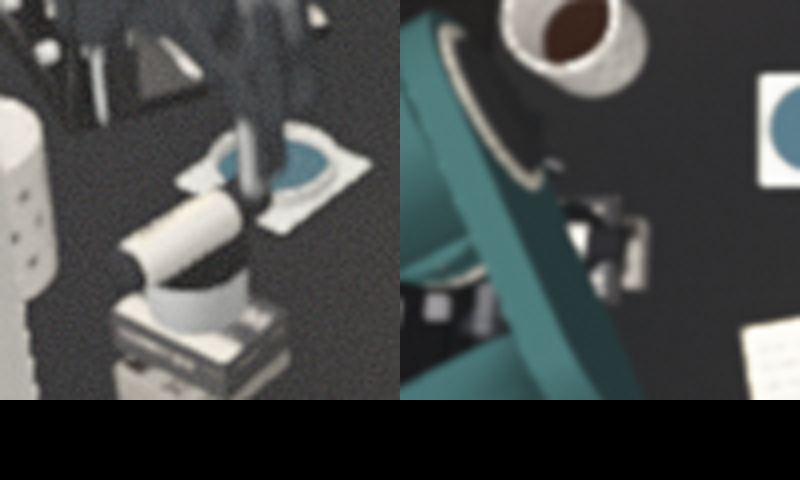

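The crop shows a finger at about (250,190) in the crop, beside the black cap. I'll check this against the projection.

```bash
cat >> h.py <<'E'
def w2px(f,p):
    T=np.array(f['world_from_camera']);K=np.array([[f['fx'],0,f['cx']],[0,f['fy'],f['cy']],[0,0,1]])
    R=T[:3,:3].T;t=-R@T[:3,3]
    return cv2.projectPoints(np.atleast_2d(np.array(p,float)),cv2.Rodrigues(R)[0],t,K,np.array([f['k1'],0,0,0.]))[0][:,0]
E
python3 - <<'E'
from h import *
f=snap('scene')
p=[[.383,.268,.143],[.469,.268,.143],[.426,.3135,.0975],[.426,.2225,.0975],[.428,.264,.085]]
print((w2px(f,p)-[200,200])*4)
print(get_state()['tcp_pos'])
E
```

```text
[[255.72685123 186.48223171]
 [125.04162799 122.01223657]
 [125.59166904 277.70966954]
 [258.8244361  188.14698542]
 [199.17715608 246.4231354 ]]
[0.42610888 0.26661945 0.30360291]
```

Call:
jog_arm([
  {"xyz": [0.05, 0, 0.8], "angular": [0, 0, 0]},
  {"xyz": [0, 0, 0.86], "angular": [0, 0, 0]},
  {"xyz": [0, 0, 0], "angular": [0, 0, 0]},
])

```text
clock: 5.27
tcp_pos: [0.4262, 0.2676, 0.2618]
orientation: [-0.0, 0.707, 0.707, -0.001]
wrist_force: [-0.5, 0.1, -0.7]
opening: 0.0855
gripper_force: 0.0
```

Call:
jog_arm([
  {"xyz": [0, 0, 0], "angular": [0, 0, 0]},
  {"xyz": [0, 0, 0], "angular": [0, 0, 0]},
  {"xyz": [0, 0, 0], "angular": [0, 0, 0]},
  {"xyz": [0, 0, 0], "angular": [0, 0, 0]},
  {"xyz": [0, 0, 0], "angular": [0, 0, 0]},
], hand=1)

```text
clock: 5.68
tcp_pos: [0.4265, 0.268, 0.2642]
orientation: [0.0, 0.707, 0.707, 0.001]
wrist_force: [-0.6, 0.1, 0.2]
opening: 0.0253
gripper_force: 0.2
```

Call:
jog_arm([
  {"xyz": [0, 0, 0], "angular": [0, 0, 0]},
  {"xyz": [0, 0, 0], "angular": [0, 0, 0]},
  {"xyz": [0, 0, 0], "angular": [0, 0, 0]},
  {"xyz": [0, 0, 0], "angular": [0, 0, 0]},
  {"xyz": [0, 0, 0], "angular": [0, 0, 0]},
])

```text
clock: 6.1
tcp_pos: [0.4266, 0.268, 0.2644]
orientation: [0.0, 0.707, 0.707, 0.001]
wrist_force: [-2.5, -1.9, 7.7]
opening: 0.0226
gripper_force: 58.7
```

Call:
jog_arm([
  {"xyz": [0, 0, 0], "angular": [0, 0, 0]},
  {"xyz": [0, 0, 0], "angular": [0, 0, 0]},
  {"xyz": [0, 0, 0], "angular": [0, 0, 0]},
  {"xyz": [0, 0, -0.35], "angular": [0, 0, 0]},
], hand=-0.2)

```text
clock: 6.43
tcp_pos: [0.4261, 0.2678, 0.2707]
orientation: [-0.0, 0.707, 0.707, -0.001]
wrist_force: [-0.2, -0.3, -0.6]
opening: 0.0514
gripper_force: 0.0
```

Call:
jog_arm([
  {"xyz": [0, 0, 0], "angular": [0, 0, 0]},
  {"xyz": [0, 0, 0], "angular": [0, 0, 0]},
  {"xyz": [0, 0, 0], "angular": [0, 0, 0]},
  {"xyz": [0, 0, 0], "angular": [0, 0, 0]},
  {"xyz": [0, 0, 0], "angular": [0, 0, 0]},
], hand=1)

```text
clock: 6.85
tcp_pos: [0.4265, 0.268, 0.2728]
orientation: [0.0, 0.707, 0.707, 0.001]
wrist_force: [-1.0, -2.2, 8.9]
opening: 0.0204
gripper_force: 58.4
```

Call:
jog_arm([
  {"xyz": [0, 0, 0], "angular": [0, 0, 0]},
  {"xyz": [0, 0, 0], "angular": [0, 0, 0]},
])

```text
clock: 7.02
tcp_pos: [0.4265, 0.268, 0.2729]
orientation: [0.0, 0.707, 0.707, 0.001]
wrist_force: [-3.1, -0.9, 9.7]
opening: 0.0205
gripper_force: 58.4
```

```bash
python3 - <<'E'
from h import *
b=snap('scene')['pixels'][:,:,::-1]
cv2.imwrite('pics/c2.png',cv2.resize(b[200:300,200:300],(500,500),interpolation=cv2.INTER_CUBIC))
E
```

```text
(no output)
```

View pics/c2.png

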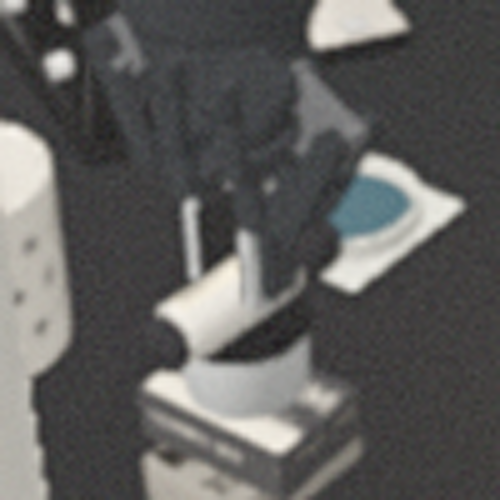

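The picture shows the near fingertip at about crop (250,303), i.e. frame (250,260.6), against the barrel; the glue has not moved.

```bash
python3 - <<'E'
from h import *
f=snap('scene')
for z in (.080,.085,.09,.095,.1,.105): print(z,np.round((w2px(f,[[.4155,.268,z],[.4155,.279,z],[.408,.279,z]])-[200,200])*5).tolist())
E
```

```text
0.08 [[266.0, 336.0], [246.0, 350.0], [260.0, 357.0]]
0.085 [[265.0, 325.0], [245.0, 339.0], [259.0, 347.0]]
0.09 [[264.0, 315.0], [244.0, 329.0], [258.0, 337.0]]
0.095 [[263.0, 305.0], [243.0, 318.0], [257.0, 326.0]]
0.1 [[263.0, 294.0], [242.0, 308.0], [256.0, 316.0]]
0.105 [[262.0, 284.0], [241.0, 297.0], [256.0, 305.0]]
```

Call:
jog_arm([
  {"xyz": [0, 0, 0], "angular": [0, 0, 0]},
  {"xyz": [0, 0, 0], "angular": [0, 0, 0]},
  {"xyz": [0, 0, 0], "angular": [0, 0, 0]},
  {"xyz": [0, 0, 0.4], "angular": [0, 0, 0]},
], hand=-0.2)

```text
clock: 7.45
tcp_pos: [0.4267, 0.2681, 0.2631]
orientation: [0.0, 0.707, 0.707, 0.001]
wrist_force: [0.5, 0.9, 0.3]
opening: 0.0511
gripper_force: 0.0
```

Call:
jog_arm([
  {"xyz": [0, 0, 0], "angular": [0, 0, 0]},
  {"xyz": [0, 0, 0], "angular": [0, 0, 0]},
  {"xyz": [0, 0, 0], "angular": [0, 0, 0]},
  {"xyz": [0, 0, 0], "angular": [0, 0, 0]},
  {"xyz": [0, 0, 0], "angular": [0, 0, 0]},
], hand=1)

```text
clock: 7.87
tcp_pos: [0.4264, 0.2679, 0.262]
orientation: [0.0, 0.707, 0.707, 0.0]
wrist_force: [0.1, -0.1, -0.5]
opening: 0.0222
gripper_force: 58.7
```

Call:
jog_arm([
  {"xyz": [0, 0, 0], "angular": [0, 0, 0]},
  {"xyz": [0, 0, -0.4], "angular": [0, 0, 0]},
  {"xyz": [0, 0, -0.8], "angular": [0, 0, 0]},
  {"xyz": [0, 0, -1], "angular": [0, 0, 0]},
])

```text
clock: 8.2
tcp_pos: [0.4261, 0.2678, 0.3171]
orientation: [-0.0, 0.707, 0.707, -0.001]
wrist_force: [0.4, -0.4, 0.3]
opening: 0.0229
gripper_force: 58.8
```

```bash
python3 - <<'E'
from h import *
b=snap('scene')['pixels'][:,:,::-1]
cv2.imwrite('pics/c3.png',cv2.resize(b[180:300,200:320],(480,480),interpolation=cv2.INTER_CUBIC))
E
```

```text
(no output)
```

View pics/c3.png

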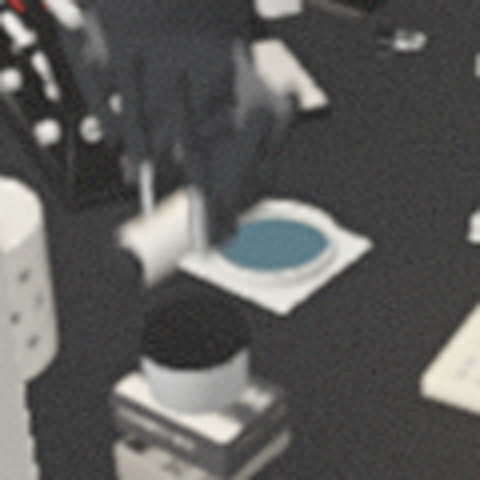

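The glue is held level at (150,240), and the tub is still upright on the boxes. Next is the trough.

Call:
jog_arm([
  {"xyz": [-1, 0, 0], "angular": [0, 0, 0]},
  {"xyz": [-1, 0, 0], "angular": [0, 0, 0]},
  {"xyz": [-1, 0, 0], "angular": [0, 0, 0]},
  {"xyz": [-1, 0, 0], "angular": [0, 0, 0]},
  {"xyz": [-1, 0, 0], "angular": [0, 0, 0]},
])

```text
clock: 8.67
tcp_pos: [0.4262, 0.1419, 0.3179]
orientation: [0.0, 0.707, 0.707, 0.0]
wrist_force: [0.7, 0.3, -0.1]
opening: 0.0224
gripper_force: 58.8
```

Call:
jog_arm([
  {"xyz": [-1, 0, 0], "angular": [0, 0, 0]},
  {"xyz": [-1, 0, 0], "angular": [0, 0, 0]},
  {"xyz": [-1, 0, 0], "angular": [0, 0, 0]},
  {"xyz": [-1, 0, 0], "angular": [0, 0, 0]},
  {"xyz": [-1, 0, 0], "angular": [0, 0, 0]},
])

```text
clock: 9.08
tcp_pos: [0.4261, 0.0168, 0.3179]
orientation: [0.0, 0.707, 0.707, 0.0]
wrist_force: [0.2, -0.2, -0.8]
opening: 0.0225
gripper_force: 58.8
```

Call:
jog_arm([
  {"xyz": [-1, 0, 0], "angular": [0, 0, 0]},
  {"xyz": [-1, 0, 0], "angular": [0, 0, 0]},
  {"xyz": [-0.36, 0, 0], "angular": [0, 0, -1]},
  {"xyz": [0, 0, 1], "angular": [0, 0, -1]},
  {"xyz": [0, 0, 1], "angular": [0, 0, -0.3]},
])

```text
clock: 9.5
tcp_pos: [0.4267, -0.0419, 0.2683]
orientation: [0.002, 0.638, 0.77, 0.001]
wrist_force: [0.7, -0.6, -0.6]
opening: 0.0224
gripper_force: 58.8
```

Call:
jog_arm([
  {"xyz": [0, 0, 1], "angular": [0, 0, 0]},
  {"xyz": [0, 0, 1], "angular": [0, 0, 0]},
  {"xyz": [0, 0, 0], "angular": [0, 0, 0]},
])

```text
clock: 9.75
tcp_pos: [0.4253, -0.0409, 0.2133]
orientation: [-0.002, 0.639, 0.769, -0.001]
wrist_force: [-1.9, 0.0, -1.3]
opening: 0.0222
gripper_force: 58.9
```

```bash
python3 - <<'E'
from h import *
b=snap('scene')['pixels'][:,:,::-1]; a=snap('top')['pixels'][:,:,::-1]
o=np.zeros((400,800,3),np.uint8)
o[:,:400]=cv2.resize(b[180:260,290:370],(400,400),interpolation=cv2.INTER_CUBIC)
o[:,400:]=cv2.resize(a[170:250,280:360],(400,400),interpolation=cv2.INTER_CUBIC)
cv2.imwrite('pics/c4.png',o)
E
```

```text
(no output)
```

View pics/c4.png

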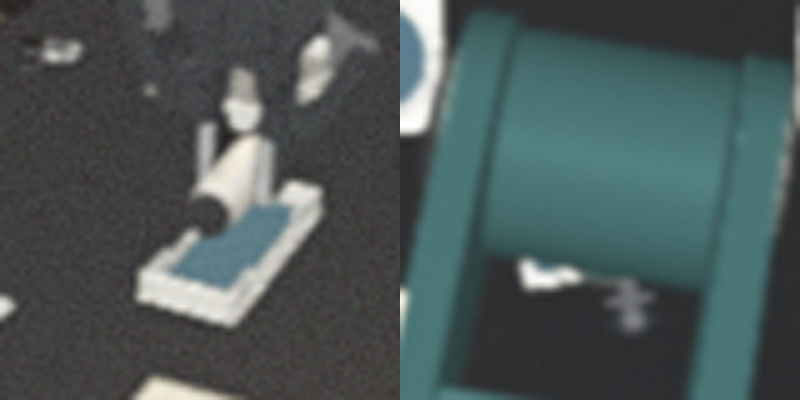

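The glue at (225,195) is over the trough and parallel to it. Lowering now.

Call:
jog_arm([
  {"xyz": [0, 0, 0.6], "angular": [0, 0, 0]},
  {"xyz": [0, 0, 0.4], "angular": [0, 0, 0]},
  {"xyz": [0, 0, 0.2], "angular": [0, 0, 0]},
  {"xyz": [0, 0, 0], "angular": [0, 0, 0]},
])

```text
clock: 10.18
tcp_pos: [0.4264, -0.041, 0.1869]
orientation: [-0.0, 0.639, 0.769, -0.0]
wrist_force: [-0.5, -0.1, -0.4]
opening: 0.0222
gripper_force: 58.9
```

```bash
python3 -c "
from h import *
s=get_state();print(s['tcp_pos'],s['wrist_force'])"
```

```text
[ 0.42638213 -0.04100822  0.18688004] [-0.46437856 -0.11476481 -0.40561147]
```

Call:
jog_arm([
  {"xyz": [0, 0, 0.2], "angular": [0, 0, 0]},
  {"xyz": [0, 0, 0], "angular": [0, 0, 0]},
  {"xyz": [0, 0, 0], "angular": [0, 0, 0]},
])

```text
clock: 10.43
tcp_pos: [0.4265, -0.0411, 0.1822]
orientation: [0.0, 0.639, 0.769, 0.0]
wrist_force: [0.1, 0.2, 0.3]
opening: 0.0222
gripper_force: 58.9
```

Call:
jog_arm([
  {"xyz": [0, 0, 0], "angular": [0, 0, 0]},
  {"xyz": [0, 0, 0], "angular": [0, 0, 0]},
  {"xyz": [0, 0, 0], "angular": [0, 0, 0]},
  {"xyz": [0, 0, 0], "angular": [0, 0, 0]},
  {"xyz": [0, 0, -0.5], "angular": [0, 0, 0]},
], hand=-0.2)

```text
clock: 10.85
tcp_pos: [0.4258, -0.041, 0.1928]
orientation: [-0.001, 0.639, 0.769, -0.001]
wrist_force: [-0.4, -0.1, -1.4]
opening: 0.051
gripper_force: 0.0
```

Call:
jog_arm([
  {"xyz": [0, 0, -1], "angular": [0, 0, 0]},
  {"xyz": [0, 0, -1], "angular": [0, 0, 1]},
  {"xyz": [0, 0, -1], "angular": [0, 0, 1]},
  {"xyz": [0, 0, -1], "angular": [0, 0, 0.3]},
  {"xyz": [0, 0, -1], "angular": [0, 0, 0]},
], hand=-1)

```text
clock: 11.27
tcp_pos: [0.4262, -0.041, 0.3208]
orientation: [0.0, 0.708, 0.706, 0.0]
wrist_force: [-0.1, -0.9, 0.3]
opening: 0.0856
gripper_force: 0.0
```

Call:
jog_arm([
  {"xyz": [1, 0, 0], "angular": [0, 0, 0]},
  {"xyz": [1, 0, 0], "angular": [0, 0, 0]},
  {"xyz": [1, 0, 0], "angular": [0, 0, 0]},
  {"xyz": [1, 0, 0], "angular": [0, 0, 0]},
  {"xyz": [1, 0, 0], "angular": [0, 0, 0]},
])

```text
clock: 11.68
tcp_pos: [0.4261, 0.0851, 0.3197]
orientation: [0.0, 0.707, 0.707, 0.0]
wrist_force: [1.3, 0.7, 0.4]
opening: 0.0856
gripper_force: 0.0
```

Call:
jog_arm([
  {"xyz": [1, 0, 0], "angular": [0, 0, 0]},
  {"xyz": [1, 0, 0], "angular": [0, 0, 0]},
  {"xyz": [1, 0, 0], "angular": [0, 0, 0]},
  {"xyz": [0, 0, 0], "angular": [0, 0, 0]},
])

```text
clock: 12.02
tcp_pos: [0.4262, 0.1618, 0.3195]
orientation: [-0.0, 0.706, 0.708, 0.0]
wrist_force: [1.1, 0.6, -0.3]
opening: 0.0854
gripper_force: 0.0
```

```bash
python3 - <<'E'
from h import *
a=snap('top')['pixels'][:,:,::-1];b=snap('scene')['pixels'][:,:,::-1]
o=np.zeros((400,800,3),np.uint8)
o[:,:400]=cv2.resize(a[170:250,180:260],(400,400),interpolation=cv2.INTER_CUBIC)
o[:,400:]=cv2.resize(b[200:300,200:300],(400,400),interpolation=cv2.INTER_CUBIC)
o[200:,200:400]=cv2.resize(a[190:240,298:348],(200,200),interpolation=cv2.INTER_CUBIC)
cv2.imwrite('pics/c5.png',o)
E
```

```text
(no output)
```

View pics/c5.png

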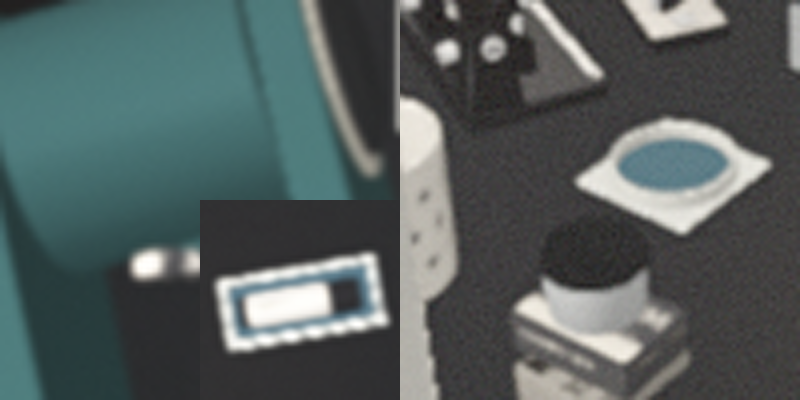

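The glue sits centred in the trough (inset at (305,303)). The tub lid is at crop (597,250) in the scene view. Next I compute the tub position from that.

```bash
python3 - <<'E'
from h import *
f=snap('scene')
print(px2w(f,[[248.9,262.2]],.085))
print(px2w(f,[[200+(x-400)/4-.4,200+y/4-.4] for x,y in[(512,310),(618,362),(690,322),(515,360),(613,398),(690,355)]],.048)[:3], px2w(f,[[200+(x-400)/4-.4,200+y/4-.4] for x,y in[(613,400),(690,355)]],.024))
E
```

```text
[[0.42803632 0.26644117 0.085     ]]
[[0.46301486 0.29470724 0.048     ]
 [0.39454801 0.28981303 0.048     ]
 [0.38716725 0.24642209 0.048     ]] [[0.39738361 0.29246861 0.024     ]
 [0.3899305  0.24471681 0.024     ]]
```

Call:
jog_arm([
  {"xyz": [1, 0.07, 0], "angular": [0, 0, 0]},
  {"xyz": [1, 0, 0], "angular": [0, 0, 0]},
  {"xyz": [1, 0, 0], "angular": [0, 0, 0]},
  {"xyz": [1, 0, 0], "angular": [0, 0, 0]},
  {"xyz": [0.13, 0, 0], "angular": [0, 0, 0]},
])

```text
clock: 12.58
tcp_pos: [0.4283, 0.2637, 0.3195]
orientation: [-0.0, 0.707, 0.707, 0.0]
wrist_force: [0.5, -0.6, 0.2]
opening: 0.0857
gripper_force: 0.0
```

Call:
jog_arm([
  {"xyz": [0, 0, 1], "angular": [0, 0, 0]},
  {"xyz": [0, 0, 1], "angular": [0, 0, 0]},
  {"xyz": [0, 0, 0.9], "angular": [0, 0, 0]},
  {"xyz": [0, 0, 0.66], "angular": [0, 0, 0]},
  {"xyz": [0, 0, 0], "angular": [0, 0, 0]},
])

```text
clock: 13.0
tcp_pos: [0.4277, 0.2606, 0.2271]
orientation: [-0.001, 0.708, 0.707, -0.002]
wrist_force: [0.9, -0.3, -0.6]
opening: 0.0853
gripper_force: 0.0
```

Call:
jog_arm([
  {"xyz": [0, 0, 0], "angular": [0, 0, 0]},
  {"xyz": [0, 0, 0], "angular": [0, 0, 0]},
  {"xyz": [0, 0, 0], "angular": [0, 0, 0]},
  {"xyz": [0, 0, 0], "angular": [0, 0, 0]},
  {"xyz": [0, 0, 0], "angular": [0, 0, 0]},
], hand=1)

```text
clock: 13.42
tcp_pos: [0.4287, 0.2621, 0.2326]
orientation: [0.001, 0.707, 0.707, 0.001]
wrist_force: [-1.7, -2.7, 8.0]
opening: 0.0533
gripper_force: 61.8
```

Call:
jog_arm([
  {"xyz": [0, 0, 0], "angular": [0, 0, 0]},
  {"xyz": [0, 0, 0], "angular": [0, 0, 0]},
])

```text
clock: 13.58
tcp_pos: [0.4287, 0.2622, 0.2326]
orientation: [0.001, 0.707, 0.707, 0.001]
wrist_force: [-1.8, -2.6, 7.9]
opening: 0.053
gripper_force: 61.8
```

Call:
jog_arm([
  {"xyz": [0, 0, -0.3], "angular": [0, 0, 0]},
  {"xyz": [0, 0, -0.6], "angular": [0, 0, 0]},
  {"xyz": [0, 0, -1], "angular": [0, 0, 0]},
  {"xyz": [0, 0, -0.7], "angular": [0, 0, 0]},
  {"xyz": [0, 0, 0], "angular": [0, 0, 0]},
])

```text
clock: 14.0
tcp_pos: [0.4287, 0.2624, 0.3007]
orientation: [0.001, 0.707, 0.707, 0.003]
wrist_force: [1.0, 0.5, 0.1]
opening: 0.0532
gripper_force: 62.8
```

Call:
jog_arm([
  {"xyz": [-0.6, 0.2, 0], "angular": [0, 0, 0]},
  {"xyz": [-0.8, 0.5, 0], "angular": [0, 0, 0]},
  {"xyz": [-0.9, 0.6, 0], "angular": [0, 0, 0]},
  {"xyz": [-0.9, 0.6, 0], "angular": [0, 0, 0]},
  {"xyz": [-0.9, 0.6, 0], "angular": [0, 0, 0]},
])

```text
clock: 14.42
tcp_pos: [0.4911, 0.1586, 0.2962]
orientation: [0.0, 0.707, 0.707, 0.0]
wrist_force: [0.4, -0.3, -1.1]
opening: 0.0528
gripper_force: 62.9
```

Call:
jog_arm([
  {"xyz": [-0.9, 0.6, 0], "angular": [0, 0, 0]},
  {"xyz": [-0.8, 0.5, 0], "angular": [0, 0, 0]},
  {"xyz": [-0.5, 0.2, 0.3], "angular": [0, 0, 0]},
  {"xyz": [0, 0, 0.5], "angular": [0, 0, 0]},
  {"xyz": [0, 0, 0.5], "angular": [0, 0, 0]},
])

```text
clock: 14.83
tcp_pos: [0.5229, 0.1045, 0.262]
orientation: [-0.0, 0.708, 0.707, 0.0]
wrist_force: [-0.3, 0.1, -1.8]
opening: 0.0528
gripper_force: 62.9
```

Call:
jog_arm([
  {"xyz": [0, 0, 0.5], "angular": [0, 0, 0]},
  {"xyz": [0, 0, 0.5], "angular": [0, 0, 0]},
  {"xyz": [0, 0, 0], "angular": [0, 0, 0]},
])

```text
clock: 15.08
tcp_pos: [0.5221, 0.1054, 0.2345]
orientation: [-0.001, 0.707, 0.707, -0.002]
wrist_force: [-0.5, 0.1, -0.8]
opening: 0.0526
gripper_force: 62.9
```

```bash
python3 - <<'E'
from h import *
f=snap('scene');b=f['pixels'][:,:,::-1];a=snap('top')['pixels'][:,:,::-1]
o=np.zeros((400,800,3),np.uint8)
o[:,:400]=cv2.resize(b[200:280,220:300],(400,400),interpolation=cv2.INTER_CUBIC)
o[:,400:]=cv2.resize(a[170:250,180:260],(400,400),interpolation=cv2.INTER_CUBIC)
cv2.imwrite('pics/c6.png',o)
print(get_state()['tcp_pos'])
E
```

```text
[0.5228323  0.10527929 0.23734972]
```

View pics/c6.png

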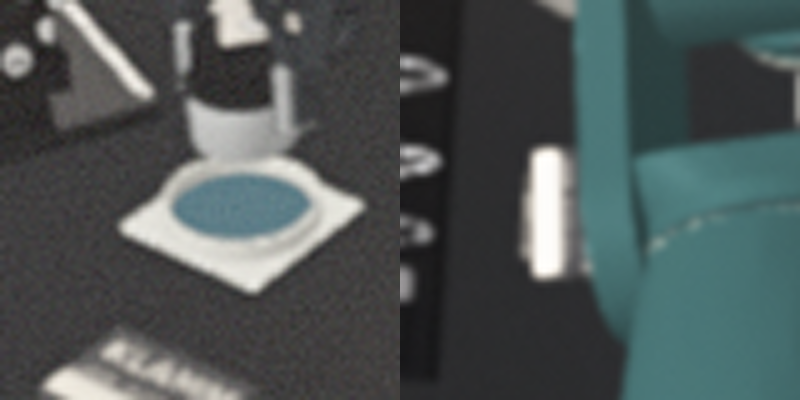

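The tub hangs upright at (240,110), centred over the ring at (242,205). Lowering.

Call:
jog_arm([
  {"xyz": [0, 0, 0.5], "angular": [0, 0, 0]},
  {"xyz": [0, 0, 0.6], "angular": [0, 0, 0]},
  {"xyz": [0, 0, 0.5], "angular": [0, 0, 0]},
  {"xyz": [0, 0, 0.3], "angular": [0, 0, 0]},
  {"xyz": [0, 0, 0], "angular": [0, 0, 0]},
])

```text
clock: 15.6
tcp_pos: [0.5228, 0.1047, 0.1887]
orientation: [-0.001, 0.707, 0.707, -0.001]
wrist_force: [-1.2, 0.1, -0.5]
opening: 0.0526
gripper_force: 63.0
```

Call:
jog_arm([
  {"xyz": [0, 0, 0], "angular": [0, 0, 0]},
  {"xyz": [0, 0, 0], "angular": [0, 0, 0]},
])

```text
clock: 15.77
tcp_pos: [0.5234, 0.1047, 0.1911]
orientation: [0.0, 0.707, 0.707, 0.0]
wrist_force: [0.0, -0.3, -0.2]
opening: 0.0534
gripper_force: 63.0
```

Call:
jog_arm([
  {"xyz": [0, 0, 0.12], "angular": [0, 0, 0]},
  {"xyz": [0, 0, 0], "angular": [0, 0, 0]},
  {"xyz": [0, 0, 0], "angular": [0, 0, 0]},
])

```text
clock: 16.02
tcp_pos: [0.5232, 0.1047, 0.1877]
orientation: [0.0, 0.707, 0.707, 0.0]
wrist_force: [1.3, 0.3, -0.3]
opening: 0.0531
gripper_force: 63.0
```

Call:
jog_arm([
  {"xyz": [0, 0, 0], "angular": [0, 0, 0]},
  {"xyz": [0, 0, 0], "angular": [0, 0, 0]},
  {"xyz": [0, 0, 0], "angular": [0, 0, 0]},
  {"xyz": [0, 0, 0], "angular": [0, 0, 0]},
  {"xyz": [0, 0, -0.4], "angular": [0, 0, 0]},
], hand=-1)

```text
clock: 16.43
tcp_pos: [0.5226, 0.1046, 0.1961]
orientation: [-0.001, 0.707, 0.707, -0.001]
wrist_force: [-0.5, 0.1, -1.0]
opening: 0.0853
gripper_force: 0.0
```

Call:
jog_arm([
  {"xyz": [0, 0, -1], "angular": [0, 0, 0]},
  {"xyz": [0, 0, -1], "angular": [0, 0, 0]},
  {"xyz": [0, 0, -1], "angular": [0, 0, 1]},
  {"xyz": [0, 0, 0], "angular": [0, 0, 1]},
  {"xyz": [0, 0, 0], "angular": [0, 0, 1]},
])

```text
clock: 16.85
tcp_pos: [0.5234, 0.1047, 0.2752]
orientation: [0.001, 0.788, 0.616, 0.002]
wrist_force: [-1.3, 0.1, -0.9]
opening: 0.0856
gripper_force: 0.0
```

```bash
python3 - <<'E'
from h import *
f=snap('top');a=f['pixels'][:,:,::-1];b=snap('scene')['pixels'][:,:,::-1]
o=np.zeros((400,800,3),np.uint8)
o[:,:400]=cv2.resize(a[170:250,180:260],(400,400),interpolation=cv2.INTER_CUBIC)
o[:,400:]=cv2.resize(b[200:310,190:300],(400,400),interpolation=cv2.INTER_CUBIC)
cv2.imwrite('pics/c7.png',o)
E
```

```text
(no output)
```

View pics/c7.png

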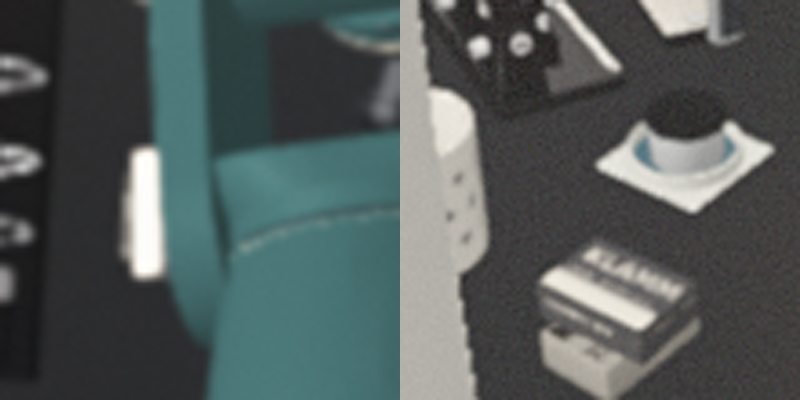

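The tub stands in the ring at (685,145). The dark box's top corners in the crop are about left (538,288), front (640,335), right (698,279) and back (592,240); the pale box is under it.

```bash
python3 - <<'E'
from h import *
f=snap('scene')
k=110/400
q=px2w(f,[[190+(x-400)*k-.4,200+y*k-.4] for x,y in[(538,288),(640,335),(698,279),(592,240)]],.048)[:,:2]
print(np.round(q,4),q.mean(0),(q[0]+q[2])/2,(q[1]+q[3])/2)
r=cv2.minAreaRect(q.astype(np.float32));print(r)
p=px2w(f,[[190+(x-400)*k-.4,200+y*k-.4] for x,y in[(542,325),(605,372),(700,318)]],.024)[:,:2]
print(np.round(p,4))
print(get_state()['tcp_pos'],get_state()['joints'])
E
```

```text
[[0.4592 0.2984]
 [0.3891 0.2914]
 [0.3958 0.2384]
 [0.4663 0.2501]] [0.42760663 0.26957387] [0.42750909 0.26840731] [0.42770417 0.27074043]
((0.42787301540374756, 0.26941078901290894), (0.07143893837928772, 0.053391553461551666), 7.238317012786865)
[[0.4572 0.3003]
 [0.4033 0.3054]
 [0.3926 0.2418]]
[0.52309036 0.10469165 0.27307866] [ 1.49712194e-01 -1.27751106e-01  1.90051378e+00 -1.87654563e-06
  1.36832679e+00  3.87735789e-01]
```

Call:
jog_arm([
  {"xyz": [0, 0, 0], "angular": [0, 0, 1]},
  {"xyz": [0, 0, 0], "angular": [0, 0, 1]},
  {"xyz": [0, 0, 0], "angular": [0, 0, 1]},
  {"xyz": [0, 0, 0], "angular": [0, 0, 1]},
  {"xyz": [0, 0, 0], "angular": [0, 0, 1]},
])

```text
clock: 17.42
tcp_pos: [0.5231, 0.1047, 0.2724]
orientation: [-0.0, 0.894, 0.449, -0.0]
wrist_force: [-0.5, -0.3, -1.0]
opening: 0.0851
gripper_force: 0.0
```

Call:
jog_arm([
  {"xyz": [0, 0, 0], "angular": [0, 0, 1]},
  {"xyz": [0, 0, 0], "angular": [0, 0, 1]},
  {"xyz": [0, 0, 0], "angular": [0, 0, 1]},
  {"xyz": [0, 0, 0], "angular": [0, 0, 1]},
  {"xyz": [0, 0, 0], "angular": [0, 0, 1]},
])

```text
clock: 17.83
tcp_pos: [0.5231, 0.1047, 0.2724]
orientation: [-0.0, 0.965, 0.262, -0.0]
wrist_force: [-0.4, 0.1, 0.2]
opening: 0.085
gripper_force: 0.0
```

Call:
jog_arm([
  {"xyz": [0, 0, 0], "angular": [0, 0, 1]},
  {"xyz": [0, 0, 0], "angular": [0, 0, 1]},
  {"xyz": [0, 0, 0], "angular": [0, 0, 1]},
  {"xyz": [0, 0, 0], "angular": [0, 0, 1]},
  {"xyz": [0, 0, 0], "angular": [0, 0, 1]},
])

```text
clock: 18.25
tcp_pos: [0.5231, 0.1047, 0.2724]
orientation: [0.0, 0.998, 0.065, -0.0]
wrist_force: [-0.6, 0.2, 0.7]
opening: 0.0859
gripper_force: 0.0
```

Call:
jog_arm([
  {"xyz": [-0.4, -1, 0], "angular": [0, 0, 0]},
  {"xyz": [-0.5, -1, 0], "angular": [0, 0, 0]},
  {"xyz": [-0.5, -1, 0], "angular": [0, 0, 0]},
  {"xyz": [-0.5, -1, 0], "angular": [0, 0, 0]},
  {"xyz": [-0.5, -1, 0], "angular": [0, 0, 0]},
])

```text
clock: 18.67
tcp_pos: [0.4464, 0.2216, 0.2725]
orientation: [0.0, 0.998, 0.067, -0.0]
wrist_force: [0.5, 0.3, 0.2]
opening: 0.0853
gripper_force: 0.0
```

Call:
jog_arm([
  {"xyz": [-0.4, -1, 0], "angular": [0, 0, 0]},
  {"xyz": [-0.2, -0.9, 0], "angular": [0, 0, 0]},
  {"xyz": [0, 0, 0], "angular": [0, 0, 0]},
  {"xyz": [0, 0, 0], "angular": [0, 0, 0]},
  {"xyz": [0, 0, 0], "angular": [0, 0, 0]},
])

```text
clock: 19.08
tcp_pos: [0.4264, 0.2657, 0.2724]
orientation: [0.0, 0.998, 0.066, -0.0]
wrist_force: [0.7, -0.4, 0.5]
opening: 0.0853
gripper_force: 0.0
```

Call:
jog_arm([
  {"xyz": [0, -0.12, 0.8], "angular": [0, 0, 0]},
  {"xyz": [0, 0, 0.8], "angular": [0, 0, 0]},
  {"xyz": [0, 0, 0.7], "angular": [0, 0, 0]},
  {"xyz": [0, 0, 0.48], "angular": [0, 0, 0]},
  {"xyz": [0, 0, 0], "angular": [0, 0, 0]},
])

```text
clock: 19.5
tcp_pos: [0.4257, 0.2679, 0.2005]
orientation: [0.001, 0.998, 0.065, -0.002]
wrist_force: [-1.2, -0.7, -0.6]
opening: 0.0857
gripper_force: 0.0
```

Call:
jog_arm([
  {"xyz": [0, 0, 0], "angular": [0, 0, 0]},
  {"xyz": [0, 0, 0], "angular": [0, 0, 0]},
  {"xyz": [0, 0, 0], "angular": [0, 0, 0]},
  {"xyz": [0, 0, 0], "angular": [0, 0, 0]},
  {"xyz": [0, 0, 0], "angular": [0, 0, 0]},
], hand=1)

```text
clock: 19.92
tcp_pos: [0.4264, 0.2691, 0.2048]
orientation: [-0.0, 0.998, 0.065, 0.001]
wrist_force: [-1.4, -2.0, 7.9]
opening: 0.0493
gripper_force: 62.2
```

Call:
jog_arm([
  {"xyz": [0, 0, 0], "angular": [0, 0, 0]},
  {"xyz": [0, 0, 0], "angular": [0, 0, 0]},
  {"xyz": [0, 0, 0], "angular": [0, 0, 0]},
])

```text
clock: 20.17
tcp_pos: [0.4263, 0.2691, 0.2048]
orientation: [-0.0, 0.998, 0.065, 0.001]
wrist_force: [-1.8, -2.7, 8.2]
opening: 0.0486
gripper_force: 62.2
```

Call:
jog_arm([
  {"xyz": [0, 0, -0.3], "angular": [0, 0, 0]},
  {"xyz": [0, 0, -0.7], "angular": [0, 0, 0]},
  {"xyz": [0, 0, -1], "angular": [0, 0, 0]},
  {"xyz": [0, 0, -1], "angular": [0, 0, 0]},
  {"xyz": [0, 0, -1], "angular": [0, 0, -0.6]},
])

```text
clock: 20.58
tcp_pos: [0.4257, 0.2688, 0.305]
orientation: [-0.0, 0.996, 0.089, 0.0]
wrist_force: [-0.3, -0.2, -0.5]
opening: 0.0489
gripper_force: 61.5
```

Call:
jog_arm([
  {"xyz": [0, 0, 0], "angular": [0, 0, -1]},
  {"xyz": [0, 0, 0], "angular": [0, 0, -1]},
  {"xyz": [0, 0, 0], "angular": [0, 0, -1]},
  {"xyz": [0, 0, 0], "angular": [0, 0, -1]},
  {"xyz": [0, 0, 0], "angular": [0, 0, -1]},
])

```text
clock: 21.0
tcp_pos: [0.4258, 0.2689, 0.304]
orientation: [-0.0, 0.958, 0.287, 0.0]
wrist_force: [0.4, 0.1, -0.7]
opening: 0.0485
gripper_force: 61.6
```

Call:
jog_arm([
  {"xyz": [0, 0, 0], "angular": [0, 0, -1]},
  {"xyz": [0, 0, 0], "angular": [0, 0, -1]},
  {"xyz": [0, 0, 0], "angular": [0, 0, -1]},
  {"xyz": [0, 0, 0], "angular": [0, 0, -1]},
  {"xyz": [0, 0, 0], "angular": [0, 0, -1]},
])

```text
clock: 21.42
tcp_pos: [0.4258, 0.2689, 0.304]
orientation: [-0.0, 0.882, 0.472, 0.0]
wrist_force: [0.2, 0.2, -0.7]
opening: 0.0486
gripper_force: 61.6
```

Call:
jog_arm([
  {"xyz": [0, 0, 0], "angular": [0, 0, -1]},
  {"xyz": [0, 0, 0], "angular": [0, 0, -1]},
  {"xyz": [0, 0, 0], "angular": [0, 0, -1]},
  {"xyz": [0, 0, 0], "angular": [0, 0, -1]},
  {"xyz": [0, 0, 0], "angular": [0, 0, -1]},
])

```text
clock: 21.83
tcp_pos: [0.4258, 0.2689, 0.304]
orientation: [0.0, 0.77, 0.638, 0.0]
wrist_force: [0.1, -0.5, -1.0]
opening: 0.0486
gripper_force: 61.6
```

Call:
jog_arm([
  {"xyz": [0, 0, 0], "angular": [0, 0, -1]},
  {"xyz": [0, 0, 0], "angular": [0, 0, -1]},
  {"xyz": [0, 0, 0], "angular": [0, 0, -0.4]},
  {"xyz": [0, 0, 0], "angular": [0, 0, 0]},
])

```text
clock: 22.17
tcp_pos: [0.4258, 0.2689, 0.3039]
orientation: [0.0, 0.706, 0.708, 0.0]
wrist_force: [-0.5, -0.2, 0.0]
opening: 0.0488
gripper_force: 61.5
```

Call:
jog_arm([
  {"xyz": [-1, 0.2, 0], "angular": [0, 0, 0]},
  {"xyz": [-1, 0.2, 0], "angular": [0, 0, 0]},
  {"xyz": [-1, 0.2, 0], "angular": [0, 0, 0]},
  {"xyz": [-1, 0.08, 0], "angular": [0, 0, 0]},
  {"xyz": [-1, 0, 0], "angular": [0, 0, 0]},
])

```text
clock: 22.58
tcp_pos: [0.4429, 0.1428, 0.3036]
orientation: [0.0, 0.708, 0.707, 0.0]
wrist_force: [0.7, -1.1, -0.7]
opening: 0.0485
gripper_force: 61.5
```

Call:
jog_arm([
  {"xyz": [-1, 0, 0], "angular": [0, 0, 0]},
  {"xyz": [-1, 0, 0], "angular": [0, 0, 0]},
  {"xyz": [-1, 0, 0], "angular": [0, 0, 0]},
  {"xyz": [-1, 0, 0], "angular": [0, 0, 0]},
  {"xyz": [-1, 0, 0], "angular": [0, 0, 0]},
])

```text
clock: 23.0
tcp_pos: [0.4426, 0.0178, 0.3037]
orientation: [0.0, 0.708, 0.707, 0.0]
wrist_force: [-0.3, 0.4, -1.1]
opening: 0.0489
gripper_force: 61.5
```

Call:
jog_arm([
  {"xyz": [-1, 0, 0], "angular": [0, 0, 0]},
  {"xyz": [-1, 0, 0], "angular": [0, 0, 0]},
  {"xyz": [-1, 0, 0], "angular": [0, 0, 0]},
  {"xyz": [-1, 0, 0], "angular": [0, 0, 0]},
  {"xyz": [-1, 0, 0], "angular": [0, 0, 0]},
])

```text
clock: 23.42
tcp_pos: [0.4426, -0.1073, 0.3037]
orientation: [0.0, 0.708, 0.707, 0.0]
wrist_force: [0.4, -0.0, -1.5]
opening: 0.0487
gripper_force: 61.5
```

Call:
jog_arm([
  {"xyz": [-1, 0, 0], "angular": [0, 0, 0]},
  {"xyz": [-1, 0, 0], "angular": [0, 0, 0]},
  {"xyz": [-1, 0, 0], "angular": [0, 0, 0]},
  {"xyz": [-1, 0, 0], "angular": [0, 0, 0]},
  {"xyz": [-1, 0, 0], "angular": [0, 0, 0]},
])

```text
clock: 23.83
tcp_pos: [0.4426, -0.2324, 0.3037]
orientation: [0.0, 0.708, 0.706, 0.0]
wrist_force: [0.6, 0.4, -1.0]
opening: 0.0484
gripper_force: 61.5
```

Call:
jog_arm([
  {"xyz": [-1, 0, 0], "angular": [0, 0, 0]},
  {"xyz": [-1, 0, 0], "angular": [0, 0, 0]},
  {"xyz": [-1, 0, 0], "angular": [0, 0, 0]},
  {"xyz": [-1, 0, 0], "angular": [0, 0, 0]},
  {"xyz": [-1, 0, 0], "angular": [0, 0, 0]},
])

```text
clock: 24.25
tcp_pos: [0.4427, -0.3574, 0.3036]
orientation: [0.0, 0.708, 0.706, 0.0]
wrist_force: [-0.2, 0.1, -1.2]
opening: 0.0487
gripper_force: 61.5
```

Call:
jog_arm([
  {"xyz": [-0.6, 0, 0], "angular": [0, 0, -0.8]},
  {"xyz": [0, 0, 0.9], "angular": [0, 0, -0.8]},
  {"xyz": [0, 0, 0.9], "angular": [0, 0, 0]},
  {"xyz": [0, 0, 0.9], "angular": [0, 0, 0]},
  {"xyz": [0, 0, 0], "angular": [0, 0, 0]},
])

```text
clock: 24.67
tcp_pos: [0.4421, -0.3705, 0.2316]
orientation: [-0.003, 0.661, 0.75, 0.0]
wrist_force: [-0.2, 0.3, -1.4]
opening: 0.0488
gripper_force: 61.6
```

```bash
python3 - <<'E'
from h import *
f=snap('top');a=f['pixels'][:,:,::-1];b=snap('scene')['pixels'][:,:,::-1]
o=np.zeros((400,800,3),np.uint8)
o[:,:400]=cv2.resize(a[170:250,395:475],(400,400),interpolation=cv2.INTER_CUBIC)
o[:,400:]=cv2.resize(a[170:250,180:260],(400,400),interpolation=cv2.INTER_CUBIC)
cv2.imwrite('pics/c8.png',o)
print(get_state()['tcp_pos'])
E
```

```text
[ 0.44293475 -0.37107707  0.23595704]
```

View pics/c8.png

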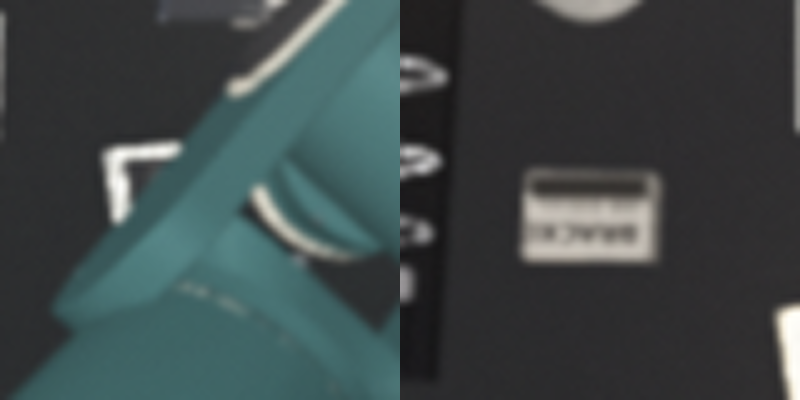

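The bin is mostly hidden by the arm, so I rely on the measured pose. The pale box is clear at (590,218) with its long side along y.

Call:
jog_arm([
  {"xyz": [0, 0, 0.7], "angular": [0, 0, 0]},
  {"xyz": [0, 0, 0.6], "angular": [0, 0, 0]},
  {"xyz": [0, 0, 0.5], "angular": [0, 0, 0]},
  {"xyz": [0, 0, 0.2], "angular": [0, 0, 0]},
  {"xyz": [0, 0, 0], "angular": [0, 0, 0]},
])

```text
clock: 25.18
tcp_pos: [0.4429, -0.3711, 0.1853]
orientation: [-0.0, 0.661, 0.751, -0.0]
wrist_force: [-0.1, 0.6, -1.0]
opening: 0.0491
gripper_force: 61.7
```

Call:
jog_arm([
  {"xyz": [0, 0, 0], "angular": [0, 0, 0]},
  {"xyz": [0, 0, 0], "angular": [0, 0, 0]},
])

```text
clock: 25.35
tcp_pos: [0.4432, -0.3713, 0.1867]
orientation: [0.001, 0.66, 0.751, -0.0]
wrist_force: [-0.7, -0.0, -0.4]
opening: 0.0487
gripper_force: 61.7
```

```bash
python3 - <<'E'
from h import *
f=snap('top');g=f['pixels'][:,:,::-1].copy()
m=(cv2.cvtColor(g,cv2.COLOR_BGR2GRAY)>75).astype(np.uint8)
s=np.zeros_like(m);s[200:226,200:316-200+200]=m[200:226,200:316]
s[:,225:]=0
cs,_=cv2.findContours(s,0,1);c=max(cs,key=cv2.contourArea)
print(cv2.boundingRect(c))
w=px2w(f,c[:,0],.024)[:,:2].astype(np.float32);print(cv2.minAreaRect(w))
print(w2px(f,[[.42,.27,.024]]))
E
```

```text
(204, 204, 21, 19)
((0.424500048160553, 0.2772299647331238), (0.05283724144101143, 0.060569923371076584), 1.1142665147781372)
[[216.39355881 214.54515757]]
```

Call:
jog_arm([
  {"xyz": [0, 0, 0.08], "angular": [0, 0, 0]},
  {"xyz": [0, 0, 0], "angular": [0, 0, 0]},
  {"xyz": [0, 0, 0], "angular": [0, 0, 0]},
])

```text
clock: 25.65
tcp_pos: [0.443, -0.3712, 0.1838]
orientation: [0.0, 0.66, 0.751, 0.0]
wrist_force: [0.8, -1.3, 0.3]
opening: 0.0488
gripper_force: 61.8
```

Call:
jog_arm([
  {"xyz": [0, 0, 0], "angular": [0, 0, 0]},
  {"xyz": [0, 0, 0], "angular": [0, 0, 0]},
  {"xyz": [0, 0, 0], "angular": [0, 0, 0]},
  {"xyz": [0, 0, 0], "angular": [0, 0, 0]},
  {"xyz": [0, 0, -0.4], "angular": [0, 0, 0]},
], hand=-1)

```text
clock: 26.07
tcp_pos: [0.4425, -0.3707, 0.192]
orientation: [-0.001, 0.66, 0.751, 0.0]
wrist_force: [-0.3, 0.1, 0.2]
opening: 0.0852
gripper_force: 0.0
```

Call:
jog_arm([
  {"xyz": [0, 0, -1], "angular": [0, 0, 0]},
  {"xyz": [0, 0, -1], "angular": [0, 0, 0]},
  {"xyz": [0, 0, -1], "angular": [0, 0, 0.8]},
  {"xyz": [0, 0, 0], "angular": [0, 0, 0.8]},
  {"xyz": [0, 0, 0], "angular": [0, 0, 0]},
])

```text
clock: 26.48
tcp_pos: [0.4431, -0.3712, 0.2709]
orientation: [0.002, 0.708, 0.706, 0.0]
wrist_force: [-0.6, 0.3, -0.6]
opening: 0.0851
gripper_force: 0.0
```

```bash
python3 - <<'E'
from h import *
f=snap('top');g=f['pixels'][:,:,::-1].copy()
m=(cv2.cvtColor(g,cv2.COLOR_BGR2GRAY)>75).astype(np.uint8)
s=np.zeros_like(m);s[200:226,195:240]=m[200:226,195:240]
cs,_=cv2.findContours(s,0,1);c=max(cs,key=cv2.contourArea)
w=px2w(f,c[:,0],.024)[:,:2].astype(np.float32);print(cv2.minAreaRect(w))
print(get_state()['tcp_pos'])
E
```

```text
((0.4246984124183655, 0.2670156955718994), (0.052842095494270325, 0.08100458979606628), 1.1098878383636475)
[ 0.44287807 -0.37105247  0.26939613]
```

Call:
jog_arm([
  {"xyz": [1, -0.2, 0], "angular": [0, 0, 0]},
  {"xyz": [1, -0.2, 0], "angular": [0, 0, 0]},
  {"xyz": [1, -0.2, 0], "angular": [0, 0, 0]},
  {"xyz": [1, -0.13, 0], "angular": [0, 0, 0]},
  {"xyz": [1, 0, 0], "angular": [0, 0, 0]},
])

```text
clock: 26.95
tcp_pos: [0.4238, -0.2449, 0.2675]
orientation: [-0.001, 0.706, 0.708, -0.0]
wrist_force: [0.4, 0.0, -0.8]
opening: 0.0857
gripper_force: 0.0
```

Call:
jog_arm([
  {"xyz": [1, 0, 0], "angular": [0, 0, 0]},
  {"xyz": [1, 0, 0], "angular": [0, 0, 0]},
  {"xyz": [1, 0, 0], "angular": [0, 0, 0]},
  {"xyz": [1, 0, 0], "angular": [0, 0, 0]},
  {"xyz": [1, 0, 0], "angular": [0, 0, 0]},
])

```text
clock: 27.37
tcp_pos: [0.4242, -0.1199, 0.2677]
orientation: [-0.001, 0.706, 0.708, -0.0]
wrist_force: [0.7, -0.4, 0.4]
opening: 0.0854
gripper_force: 0.0
```

Call:
jog_arm([
  {"xyz": [1, 0, 0], "angular": [0, 0, 0]},
  {"xyz": [1, 0, 0], "angular": [0, 0, 0]},
  {"xyz": [1, 0, 0], "angular": [0, 0, 0]},
  {"xyz": [1, 0, 0], "angular": [0, 0, 0]},
  {"xyz": [1, 0, 0], "angular": [0, 0, 0]},
])

```text
clock: 27.78
tcp_pos: [0.4242, 0.0051, 0.2677]
orientation: [-0.0, 0.706, 0.708, -0.0]
wrist_force: [0.8, -0.3, 0.7]
opening: 0.0853
gripper_force: 0.0
```

Call:
jog_arm([
  {"xyz": [1, 0, 0], "angular": [0, 0, 0]},
  {"xyz": [1, 0, 0], "angular": [0, 0, 0]},
  {"xyz": [1, 0, 0], "angular": [0, 0, 0]},
  {"xyz": [1, 0, 0], "angular": [0, 0, 0]},
  {"xyz": [1, 0, 0], "angular": [0, 0, 0]},
])

```text
clock: 28.2
tcp_pos: [0.4242, 0.1301, 0.2677]
orientation: [-0.0, 0.706, 0.708, -0.001]
wrist_force: [0.7, -1.1, -0.1]
opening: 0.0857
gripper_force: 0.0
```

Call:
jog_arm([
  {"xyz": [1, 0, 0], "angular": [0, 0, 0]},
  {"xyz": [1, 0, 0], "angular": [0, 0, 0]},
  {"xyz": [1, 0, 0], "angular": [0, 0, 0]},
  {"xyz": [1, 0, 0], "angular": [0, 0, 0]},
  {"xyz": [1, 0, 0], "angular": [0, 0, 0]},
])

```text
clock: 28.62
tcp_pos: [0.4242, 0.2551, 0.2676]
orientation: [-0.0, 0.706, 0.708, -0.001]
wrist_force: [0.6, -0.6, 0.3]
opening: 0.0851
gripper_force: 0.0
```

Call:
jog_arm([
  {"xyz": [0.52, 0, 0], "angular": [0, 0, 0]},
  {"xyz": [0, 0, 0], "angular": [0, 0, 0]},
  {"xyz": [0, 0, 0], "angular": [0, 0, 0]},
])

```text
clock: 28.87
tcp_pos: [0.4245, 0.2669, 0.2678]
orientation: [-0.0, 0.706, 0.708, -0.001]
wrist_force: [-1.2, -1.3, 0.2]
opening: 0.0855
gripper_force: 0.0
```

```bash
python3 - <<'E'
from h import *
f=snap('top');a=f['pixels'][:,:,::-1];b=snap('scene')['pixels'][:,:,::-1]
o=np.zeros((400,800,3),np.uint8)
o[:,:400]=cv2.resize(a[170:250,395:475],(400,400),interpolation=cv2.INTER_CUBIC)
o[:,400:]=cv2.resize(b[200:300,200:300],(400,400),interpolation=cv2.INTER_CUBIC)
cv2.imwrite('pics/c9.png',o)
print(get_state()['tcp_pos'])
E
```

```text
[0.42462429 0.26609996 0.26810273]
```

View pics/c9.png

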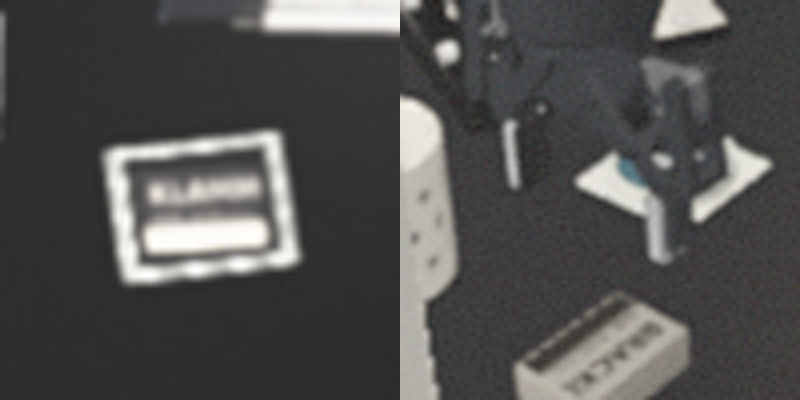

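The dark box lies flat in its bin (about (205,208)), and the open fingers straddle the pale box.

Call:
jog_arm([
  {"xyz": [0, 0, 1], "angular": [0, 0, 0]},
  {"xyz": [0, 0, 1], "angular": [0, 0, 0]},
  {"xyz": [0, 0, 0.9], "angular": [0, 0, 0]},
  {"xyz": [0, 0, 0.56], "angular": [0, 0, 0]},
  {"xyz": [0, 0, 0], "angular": [0, 0, 0]},
])

```text
clock: 29.38
tcp_pos: [0.424, 0.2654, 0.179]
orientation: [-0.001, 0.707, 0.707, -0.002]
wrist_force: [-0.8, -0.1, -0.6]
opening: 0.0857
gripper_force: 0.0
```

Call:
jog_arm([
  {"xyz": [0, 0, 0], "angular": [0, 0, 0]},
  {"xyz": [0, 0, 0], "angular": [0, 0, 0]},
  {"xyz": [0, 0, 0], "angular": [0, 0, 0]},
  {"xyz": [0, 0, 0], "angular": [0, 0, 0]},
  {"xyz": [0, 0, 0], "angular": [0, 0, 0]},
], hand=1)

```text
clock: 29.8
tcp_pos: [0.4252, 0.267, 0.1839]
orientation: [0.001, 0.707, 0.707, 0.001]
wrist_force: [-0.7, -3.3, 8.4]
opening: 0.0487
gripper_force: 62.9
```

Call:
jog_arm([
  {"xyz": [0, 0, 0], "angular": [0, 0, 0]},
  {"xyz": [0, 0, 0], "angular": [0, 0, 0]},
  {"xyz": [0, 0, 0], "angular": [0, 0, 0]},
])

```text
clock: 30.05
tcp_pos: [0.4252, 0.267, 0.1839]
orientation: [0.001, 0.707, 0.707, 0.001]
wrist_force: [-0.6, -3.3, 8.8]
opening: 0.0484
gripper_force: 62.9
```

Call:
jog_arm([
  {"xyz": [0, 0, -0.3], "angular": [0, 0, 0]},
  {"xyz": [0, 0, -0.7], "angular": [0, 0, 0]},
  {"xyz": [0, 0, -1], "angular": [0, 0, 0]},
  {"xyz": [0, 0, -1], "angular": [0, 0, 0]},
  {"xyz": [0, 0, -1], "angular": [0, 0, 0]},
])

```text
clock: 30.47
tcp_pos: [0.4244, 0.2668, 0.2841]
orientation: [0.0, 0.707, 0.707, 0.0]
wrist_force: [-0.3, 0.7, -0.9]
opening: 0.048
gripper_force: 62.1
```

Call:
jog_arm([
  {"xyz": [-1, 0, 0], "angular": [0, 0, 0]},
  {"xyz": [-1, 0, 0], "angular": [0, 0, 0]},
  {"xyz": [-1, 0, 0], "angular": [0, 0, 0]},
  {"xyz": [-1, 0, 0], "angular": [0, 0, 0]},
  {"xyz": [-1, 0, 0], "angular": [0, 0, 0]},
])

```text
clock: 30.88
tcp_pos: [0.4243, 0.1409, 0.2831]
orientation: [0.0, 0.707, 0.707, 0.001]
wrist_force: [0.7, -0.3, -0.3]
opening: 0.0484
gripper_force: 62.1
```

Call:
jog_arm([
  {"xyz": [-1, 0.5, 0], "angular": [0, 0, 0]},
  {"xyz": [-1, 0.5, 0], "angular": [0, 0, 0]},
  {"xyz": [-1, 0.5, 0], "angular": [0, 0, 0]},
  {"xyz": [-1, 0.5, 0], "angular": [0, 0, 0]},
  {"xyz": [-1, 0.5, 0], "angular": [0, 0, 0]},
])

```text
clock: 31.3
tcp_pos: [0.4874, 0.0155, 0.2832]
orientation: [0.0, 0.707, 0.707, 0.001]
wrist_force: [0.4, 1.2, -0.2]
opening: 0.0482
gripper_force: 62.1
```

Call:
jog_arm([
  {"xyz": [-1, 0.5, 0], "angular": [0, 0, 0]},
  {"xyz": [-1, 0.5, 0], "angular": [0, 0, 0]},
  {"xyz": [-1, 0.3, 0], "angular": [0, 0, 0]},
  {"xyz": [-1, 0, 0], "angular": [0, 0, 0]},
  {"xyz": [-1, 0, 0], "angular": [0, 0, 0]},
])

```text
clock: 31.72
tcp_pos: [0.5197, -0.1094, 0.283]
orientation: [0.0, 0.707, 0.707, 0.0]
wrist_force: [0.6, -0.5, -0.4]
opening: 0.0483
gripper_force: 62.1
```

Call:
jog_arm([
  {"xyz": [-1, 0, 0], "angular": [0, 0, 0]},
  {"xyz": [-1, 0, 0], "angular": [0, 0, 0]},
  {"xyz": [-1, 0, 0], "angular": [0, 0, 0]},
  {"xyz": [-0.66, 0, 0], "angular": [0, 0, 0]},
  {"xyz": [0, 0, 0], "angular": [0, 0, 0.9]},
])

```text
clock: 32.13
tcp_pos: [0.5194, -0.2021, 0.283]
orientation: [0.001, 0.732, 0.681, -0.0]
wrist_force: [0.6, 0.1, -1.3]
opening: 0.048
gripper_force: 62.1
```

Call:
jog_arm([
  {"xyz": [0, 0, 0.8], "angular": [0, 0, 0]},
  {"xyz": [0, 0, 0.8], "angular": [0, 0, 0]},
  {"xyz": [0, 0, 0], "angular": [0, 0, 0]},
  {"xyz": [0, 0, 0], "angular": [0, 0, 0]},
])

```text
clock: 32.47
tcp_pos: [0.5195, -0.1995, 0.2423]
orientation: [-0.0, 0.732, 0.681, -0.0]
wrist_force: [0.7, 0.9, -0.3]
opening: 0.0483
gripper_force: 62.2
```

```bash
python3 - <<'E'
from h import *
f=snap('top');a=f['pixels'][:,:,::-1];b=snap('scene')['pixels'][:,:,::-1]
o=np.zeros((400,800,3),np.uint8)
o[:,:400]=cv2.resize(a[140:240,330:430],(400,400),interpolation=cv2.INTER_CUBIC)
o[:,400:]=cv2.resize(b[150:230,300:380],(400,400),interpolation=cv2.INTER_CUBIC)
cv2.imwrite('pics/c10.png',o)
print(get_state()['tcp_pos'])
E
```

```text
[ 0.51992858 -0.19962938  0.24367487]
```

View pics/c10.png

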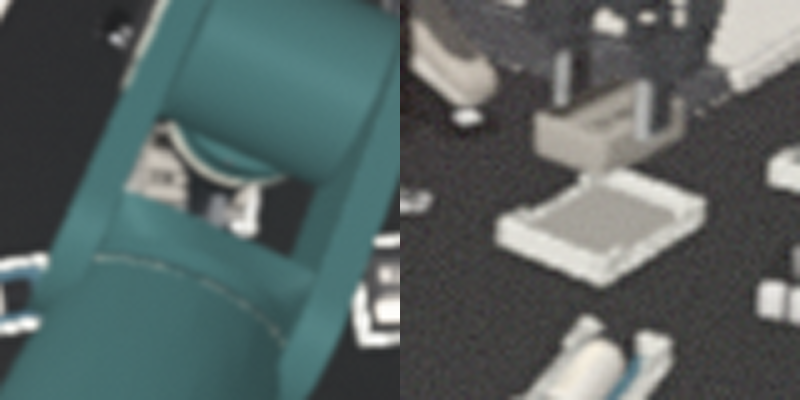

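The pale box at (605,125) hangs level, centred over and parallel to its bin at (600,215).

Call:
jog_arm([
  {"xyz": [0, 0, 0.7], "angular": [0, 0, 0]},
  {"xyz": [0, 0, 0.7], "angular": [0, 0, 0]},
  {"xyz": [0, 0, 0.5], "angular": [0, 0, 0]},
  {"xyz": [0, 0, 0.3], "angular": [0, 0, 0]},
  {"xyz": [0, 0, 0], "angular": [0, 0, 0]},
])

```text
clock: 32.98
tcp_pos: [0.5198, -0.1996, 0.1867]
orientation: [-0.0, 0.732, 0.681, 0.0]
wrist_force: [0.3, -0.0, 0.3]
opening: 0.0483
gripper_force: 64.8
```

Call:
jog_arm([
  {"xyz": [0, 0, 0], "angular": [0, 0, 0]},
  {"xyz": [0, 0, 0], "angular": [0, 0, 0]},
])

```text
clock: 33.15
tcp_pos: [0.5199, -0.1997, 0.1877]
orientation: [0.0, 0.732, 0.681, 0.0]
wrist_force: [-0.4, -0.4, -1.6]
opening: 0.0484
gripper_force: 64.8
```

Call:
jog_arm([
  {"xyz": [0, 0, 0], "angular": [0, 0, 0]},
  {"xyz": [0, 0, 0], "angular": [0, 0, 0]},
  {"xyz": [0, 0, 0], "angular": [0, 0, 0]},
  {"xyz": [0, 0, 0], "angular": [0, 0, 0]},
  {"xyz": [0, 0, -0.4], "angular": [0, 0, 0]},
], hand=-1)

```text
clock: 33.57
tcp_pos: [0.5192, -0.1994, 0.1957]
orientation: [-0.001, 0.732, 0.681, -0.0]
wrist_force: [0.1, 0.3, -0.0]
opening: 0.0853
gripper_force: 0.0
```

Call:
jog_arm([
  {"xyz": [0, 0, -1], "angular": [0, 0, 0]},
  {"xyz": [0, 0, -1], "angular": [0, 0, 0]},
  {"xyz": [0, 0, -1], "angular": [0, 0, 0]},
  {"xyz": [0, 0, -1], "angular": [0, 0, 0]},
  {"xyz": [0, 0, -1], "angular": [0, 0, 0]},
])

```text
clock: 33.98
tcp_pos: [0.5194, -0.1995, 0.3241]
orientation: [0.0, 0.732, 0.681, 0.0]
wrist_force: [-0.0, 0.1, -1.1]
opening: 0.0851
gripper_force: 0.0
```

Call:
jog_arm([
  {"xyz": [-1, 0, 0], "angular": [0, 0, 0]},
  {"xyz": [-1, 0, 0], "angular": [0, 0, 0]},
  {"xyz": [-1, 0, 0], "angular": [0, 0, 0]},
  {"xyz": [-1, 0, 0], "angular": [0, 0, 0]},
  {"xyz": [-1, 0, 0], "angular": [0, 0, 0]},
])

```text
clock: 34.4
tcp_pos: [0.5103, -0.3254, 0.323]
orientation: [0.0, 0.732, 0.681, 0.0]
wrist_force: [0.9, 0.2, 0.4]
opening: 0.0855
gripper_force: 0.0
```

Call:
jog_arm([
  {"xyz": [-1, 0, 0], "angular": [0, 0, 0]},
  {"xyz": [-1, 0, 0], "angular": [0, 0, 0]},
  {"xyz": [-1, 0, 0], "angular": [0, 0, 0]},
  {"xyz": [-1, 0, 0], "angular": [0, 0, 0]},
  {"xyz": [-1, 0, 0], "angular": [0, 0, 0]},
])

```text
clock: 34.82
tcp_pos: [0.5013, -0.4502, 0.3229]
orientation: [0.0, 0.732, 0.681, 0.0]
wrist_force: [0.2, -0.7, -0.1]
opening: 0.0854
gripper_force: 0.0
```

Call:
jog_arm([
  {"xyz": [-1, 0, 0], "angular": [0, 0, 0]},
  {"xyz": [-1, 0, 0], "angular": [0, 0, 0]},
  {"xyz": [-1, 0, 0], "angular": [0, 0, 0]},
  {"xyz": [0, 0, 0], "angular": [0, 0, 0]},
  {"xyz": [0, 0, 0], "angular": [0, 0, 0]},
])

```text
clock: 35.23
tcp_pos: [0.4959, -0.5247, 0.3222]
orientation: [-0.0, 0.733, 0.681, 0.0]
wrist_force: [-0.5, 0.9, -0.5]
opening: 0.0855
gripper_force: 0.0
```

```bash
python3 - <<'E'
from h import *
a=snap('top')['pixels'][:,:,::-1]
cv2.imwrite('pics/c11.png',cv2.resize(a[130:250,195:465],(800,356),interpolation=cv2.INTER_CUBIC))
E
```

```text
(no output)
```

View pics/c11.png

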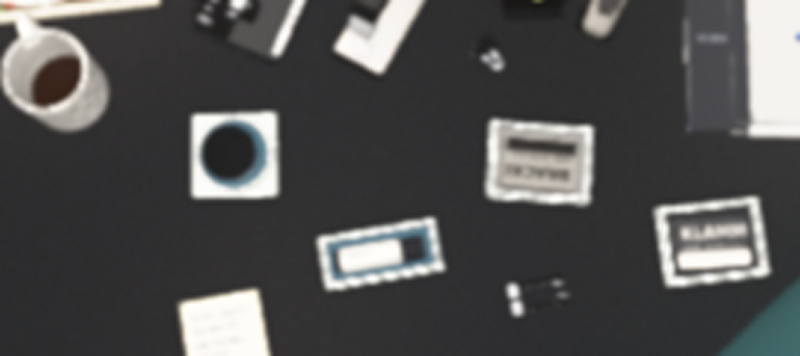

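All four things lie flat in their modules: tub (231,153), glue (380,254), pale box (541,162), dark box (712,243). The mug and remover are where they started. Handing in.

```bash
python3 -c "
from cell import *
print(finish_job())"
```

```text
the job is handed in; nothing more can be done
None
```

The job is handed in at about 35 s on the robot's clock. In the last top view the glue stick, clip tub, dark box and light grey box each lay in their own module, and the mug and staple remover had not visibly moved; the call returned no verdict.

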